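# Lever open the mandarin sample case

## Robot

A 6-joint arm with a two-finger parallel gripper is mounted at the origin on the work surface. World frame = base frame: x ahead of the robot, y to its left, z up, the work surface at z = 0. Lengths are in m, angles in rad, forces in N, time in s.
With the tool pointing down it reaches from about 0.275 to 0.725 m from the base axis. Payload 5.6 kg.
Tool frame: the origin (TCP) lies midway between the tips of the shut fingers; the grasp point (between the pads) lies 19 mm behind it; z points along the fingers, y is the direction in which the jaws open and shut (so a half turn about z gives the same grasp; the last joint's range is limited). The gripper opens to 85 mm and grips with 20 to 120 N. Pads are 22 mm wide; open, the fingers measure 114 mm over their backs; the gripper's body (76 mm by 85 mm) begins 54 mm behind the grasp point. The pads swing forward as they close: fully open they stand 13 mm farther back than shut.
Start: joints at [1.514, 0.255, 0.108, 0, -1.424, -0.285], TCP at [0.184, 0.518, 0.231] pointing down, gripper open.
Joint ranges: [-2.95, 2.95], [-1.21, 1.97], [-1.09, 1.5], [-2.87, 1.71], [-2.94, -0.07], [-3.05, 3.05]. Speed limits (rad/s): [2.57, 2.57, 3.14, 3.14, 3.14, 3.14].

## Interface

Orientations are given as a unit quaternion [x, y, z, w].
In Python, from cell import bot gives the robot as it stands.
- The arm moves only by the tool jog_arm, never from a script. Its argument "motion" is text: rows parted by semicolons, each of 5 numbers parted by spaces: the finger opening in cm, from 0 to 8.54, then the shift along the world's x, y, z in cm, then the turn about the world's z in degrees. A call has 1 to 20 rows; each row is the pose to reach, as a shift and turn from the pose commanded when the call began; what a row does not reach only later rows make up. A row lasts 1/8 s, in which the tool goes at most 62.5 mm and 10.7 degrees, less where a joint would pass 70% of its speed; a pose out of reach is approached as far as the arm can. A call with a gripper value outside its range is refused whole. The fingers move at their own pace and stop on an object; "newtons" is the grip in N (left out, the last holds). Time passes only in rows, so rows that repeat a pose let the fingers close. It gives the time, the measured TCP pose, the force and the opening at its end, in the units of the state.
- bot.observe(): the state, without advancing time (a new reading comes with each control period).
- bot.snapshot(name): name is "scene" or "side" or "wrist"; returns a dict with "pixels" (400x640x3 uint8, blue, green, red), "fx", "fy", "cx", "cy" (pixels), "R" (3x3) and "t" (3): a world point X has camera coordinates R X + t. Camera axes: x right, y down, z forward; pixel columns grow to the right and rows downward; lengths in m; the calibration is good to about 2 mm. The wrist camera is an equidistant fisheye: a pixel r from the principal point sees the ray r / f radians off the axis. A picture is of the moment at which its call begins. There is no depth.
- bot.sign_off(): hands the job in, once; it reports no verdict.
The state is a dict: "time_s": time; "joint_positions": joint angles; "joint_velocities": joint speeds; "tau": joint torques, N m; "tcp_pos": TCP position; "eef_rot": TCP orientation; "contact_force": force on the tool from outside, world axes, zero at the start; "ft_torque": the same for the moment, N m; "finger_gap": finger opening in m.
Only numpy, scipy, OpenCV 4.12 (cv2) and the standard library are available. Lean on these libraries where they do the work, as an engineer would, in place of code of your own. Each camera call takes 0.05 s, during which the arm holds its last target.

## Task

Take the blue-handled blade tool from the black mat, slip its blade into the gap under the front edge of the lid of the case with the ORANGE disc, and lever that lid up until it stands open by itself by more than 45 degrees. Use only the blade on the lid, never the gripper, and keep the case with the green disc shut. Then lay the tool flat on the black mat again, its handle over the mat, and let go.

Things in the scene. Friction and masses are not known exactly. Their poses are not given: they have to be found in the camera images.
- blade_grip (a point): Grip point of the loose tool (140 g, lying on the mat): blue handle 90 long, 24 wide, 34 high; flat steel blade 30 wide, 3 thick, sticking out 90 ahead. The point is mid-width, 22 above the handle's underside, 35 behind its front end. x runs towards the blade's tip, z up. The tip is 125 mm ahead (+x), the blade's mid-thickness 16 mm below this point. An 80 N grip stops it twisting.
- orange_lid_edge (a point): Middle of the front edge, at the underside, of the light-wood lid with the orange disc (68 across). Lid 162 edge to hinge, 164 wide, 8 thick, underside 76 above the table when shut. x lies in the lid, from the edge to the hinge (162 mm along +x, hinge parallel to y), level when shut; z out of its top. The two cases look alike but for the disc and may stand in either place.
- orange_lid (a joint): Lid angle, rad: 0 shut, grows as its front edge rises, stop at 1.7. It stays where left: stiff hinge, 0.2 N m, about 2 N at the edge. The fixed plywood case is 150 deep, 160 wide; its front wall, 6 thick, is 60 high and set back 12 from the lid's edge, leaving a gap 16 high below the lid, over the full width. The fruit inside is lower than that wall.
- green_lid (a joint): The same for the lid with the green disc on the other case: must stay shut (0).
- mat_top (a point): Centre of the top of the fixed black rubber mat, 260 (x) x 140 (y) x 4 thick, on the table to the robot's right. x along its length, y across, z up.
Things that resemble listed ones, but are neither listed nor needed, are in the scene too. Of the things that look like the part that bears blade_grip, the middle-sized one is meant.

How it is judged:
By the outcome, as a careful person would: the job done as asked, in the order asked, and still so for the second after the job is handed in, with the robot touching nothing.
It also fails if it takes over 58 s, if anything falls off the work surface, if the arm or the gripper's body presses on something with over 40 N, if the wrist force passes 120 N, or if a joint passes its speed limit or range.

## Working session

There is one attempt and no reset: what is moved stays moved. The work goes in short steps, Python scripts to look and compute and a tool call to move; the robot and the scene stay as the last step left them, time stands still between calls to the robot, and variables do not carry over. Pictures are saved under pics/ and viewed, and the job is handed in when it is done.

Besides the shell and the picture viewer there is one more tool, called after "Call:" as a command line: name --argument value ..., lists and objects as JSON in quotes. jog_arm: Moves the arm, as the interface text tells. Its arguments: {"type":"object","properties":{"motion":{"type":"string"},"newtons":{"type":"number"}},"required":["motion"]}

```bash
mkdir -p pics
cat > h.py <<'E'
import numpy as np,cv2
from cell import bot
def snap(n,f):
    s=bot.snapshot(n); cv2.imwrite('pics/'+f,s['pixels']); np.savez('pics/'+f+'.npz',**s); return s
def ray(s,u,v):
    R=np.array(s['R']);t=np.array(s['t'])
    d=np.array([(u-s['cx'])/s['fx'],(v-s['cy'])/s['fy'],1.])
    return -R.T@t, R.T@d
def onz(s,u,v,z):
    c,d=ray(s,u,v); return c+d*(z-c[2])/d[2]
def proj(s,X):
    p=np.array(s['R'])@np.array(X)+np.array(s['t']); return np.array([s['fx']*p[0]/p[2]+s['cx'],s['fy']*p[1]/p[2]+s['cy']])
E
python3 - <<'E'
from h import *
for n in ['scene','side','wrist']:
    s=snap(n,n+'0.png'); print(n,s['fx'],s['cx'],s['cy'],(-np.array(s['R']).T@np.array(s['t'])).round(3),np.array(s['R']).round(2).tolist())
print(bot.observe())
E
```

```text
scene 403.849548541222 318.8801243794127 198.84300281210432 [1.215 0.036 0.733] [[-0.18, 0.98, -0.01], [0.65, 0.11, -0.75], [-0.74, -0.14, -0.66]]
side 426.8869751317152 318.6787167736382 197.17140238052073 [-0.052 -0.641  0.599] [[0.72, -0.69, 0.0], [-0.38, -0.4, -0.83], [0.58, 0.6, -0.55]]
wrist 309.70691628693146 315.1579802430288 202.58566176628818 [0.246 0.496 0.373] [[-0.33, -0.94, 0.0], [-0.91, 0.32, 0.26], [-0.25, 0.09, -0.96]]
{'time_s': 0.15, 'joint_positions': array([ 1.51364161e+00,  2.55588235e-01,  1.07314683e-01, -3.27233077e-04,
       -1.42390228e+00, -2.84604395e-01]), 'joint_velocities': array([ 0.00011587, -0.0015179 ,  0.00246803,  0.00236658, -0.00073641,
        0.00084293]), 'tau': array([-4.29812017e-04, -3.86941981e+01,  2.38079613e+01,  5.36663488e+00,
       -4.58280207e-03, -2.54769006e-06]), 'tcp_pos': array([0.1841656 , 0.51786124, 0.2306248 ]), 'eef_rot': array([ 9.85431241e-01, -1.70072829e-01, -8.25195723e-05,  7.03661325e-04]), 'contact_force': array([-0.58030169, -0.68723283, -0.60788177]), 'ft_torque': array([ 3.53346052e-02,  6.25341070e-03, -1.10411511e-05]), 'finger_gap': 0.08538966905596222}
```

```bash
ls -la
```

```text
total 16
drwxr-xr-x  3 agent agent 4096 Dec  6 22:50 .
drwxr-xr-x 23 root  root  4096 Dec  6 22:50 ..
-rw-r--r--  1 agent agent  505 Dec  6 22:50 h.py
drwxr-xr-x  2 agent agent 4096 Dec  6 22:50 pics
```

View pics/scene0.png

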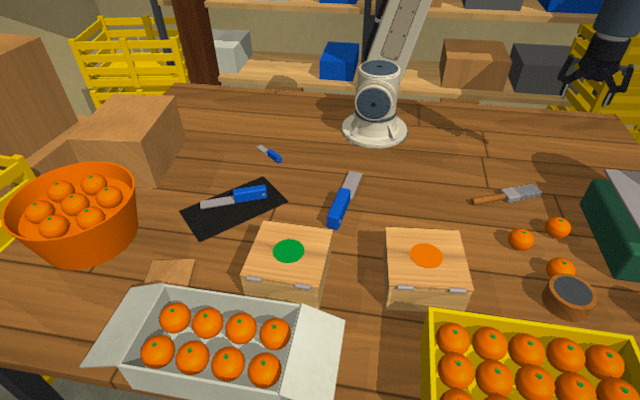

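View pics/side0.png

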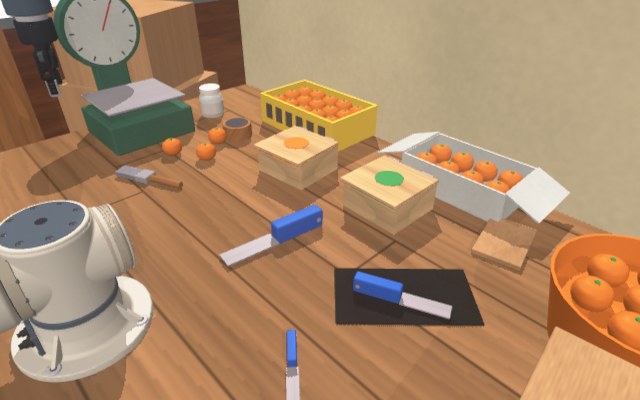

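View pics/wrist0.png

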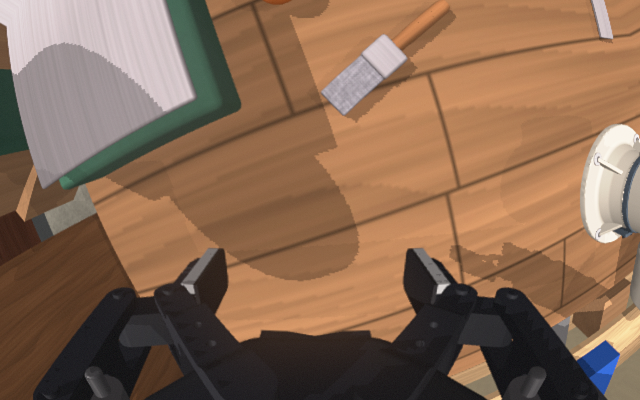

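The scene picture shows three blue-handled blades: small at (270,155), one on the black mat at (235,197), and a large one at (345,200) on bare wood. There is also a brown-handled brush at (508,194). By the description I want the middle-sized one on the mat. The orange-disc case is at (427,262), the green one at (288,255), and the hinges are on the far side from the robot. Next I'll take close crops.

Run:
```python
import cv2
a=cv2.imread('pics/scene0.png')
cv2.imwrite('pics/c1.png',cv2.resize(a[165:250,170:300],None,fx=6,fy=6,interpolation=cv2.INTER_CUBIC))
cv2.imwrite('pics/c2.png',cv2.resize(a[215:315,375:485],None,fx=6,fy=6,interpolation=cv2.INTER_CUBIC))
b=cv2.imread('pics/side0.png')
cv2.imwrite('pics/c3.png',cv2.resize(b[255:335,325:490],None,fx=4.8,fy=4.8,interpolation=cv2.INTER_CUBIC))
cv2.imwrite('pics/c4.png',cv2.resize(b[120:235,245:445],None,fx=4,fy=4,interpolation=cv2.INTER_CUBIC))
```

```text
(no output)
```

View pics/c1.png

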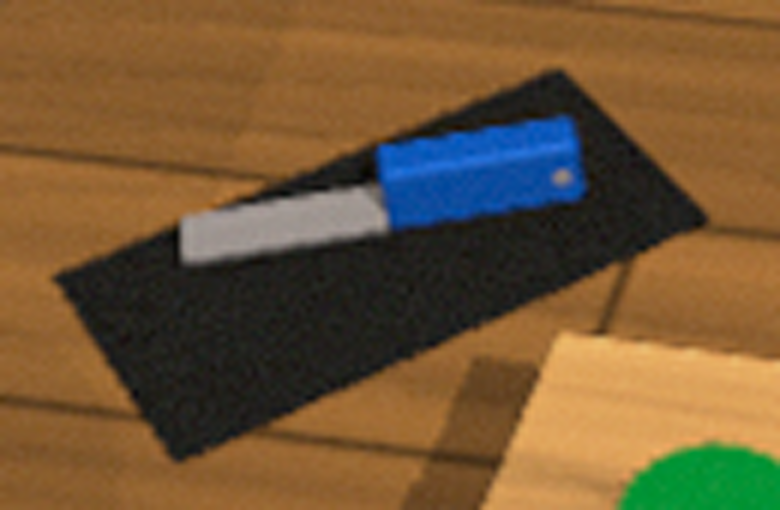

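View pics/c2.png

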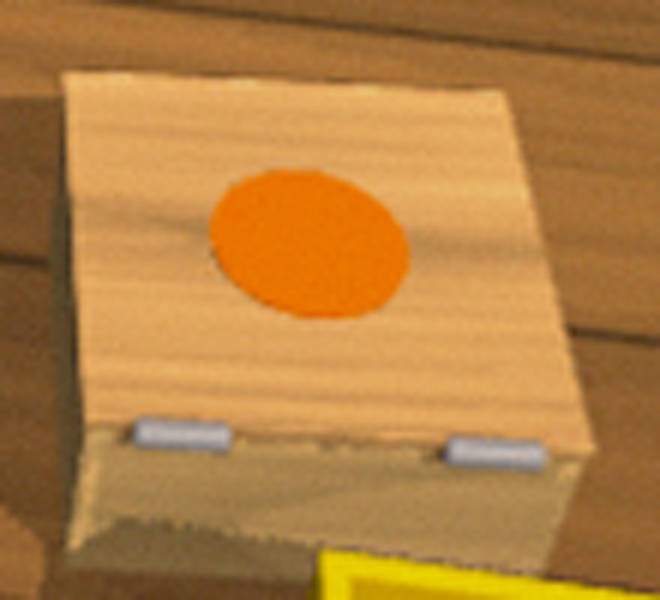

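View pics/c3.png

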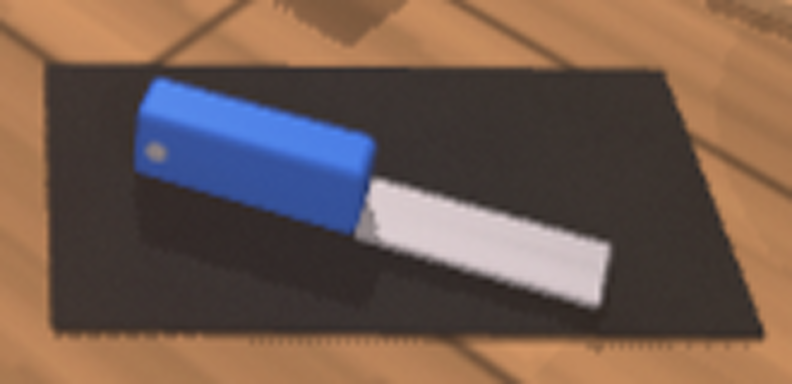

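View pics/c4.png

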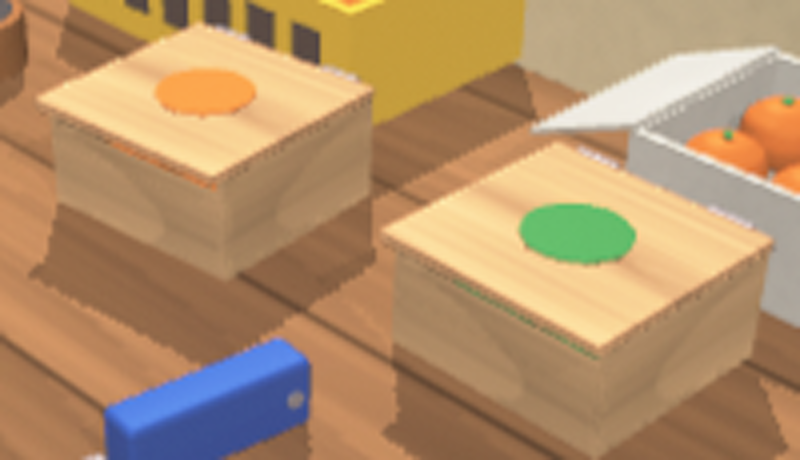

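```bash
cat > fit.py <<'E'
from h import *
from scipy.optimize import least_squares
sc=np.load('pics/scene0.png.npz');sd=np.load('pics/side0.png.npz')
def fit(obs,x0):
    def place(p,L): 
        c,s=np.cos(p[2]),np.sin(p[2]); return np.array([p[0]+c*L[0]-s*L[1],p[1]+s*L[0]+c*L[1],L[2]])
    f=lambda p:np.concatenate([proj(cam,place(p,L))-np.array(uv) for cam,uv,L in obs])
    r=least_squares(f,x0,loss='soft_l1'); return r.x,f(r.x).reshape(-1,2)
A=lambda u,v:(170+u/6,165+v/6); B=lambda u,v:(325+u/4.8,255+v/4.8)
C=lambda u,v:(375+u/6,215+v/6); D=lambda u,v:(245+u/4,120+v/4)
zb,zt=.0115,.038
# tool frame: origin grip point, x to tip; scene camera looks from +x so tool left/right: y_tool
g=onz(sc,*A(430,150),.038); tip=onz(sc,*A(182,240),.0115); yaw=np.arctan2(*(tip-g)[[1,0]])
print(g,tip,yaw)
tool=[(sc,A(180,215),(.125,-.015,zb)),(sc,A(183,265),(.125,.015,zb)),
 (sd,B(610,243),(.125,.015,zb)),(sd,B(600,307),(.125,-.015,zb)),
 (sd,B(160,78),(-.055,.012,zt)),(sd,B(375,138),(.035,.012,zt)),(sd,B(360,155),(.035,-.012,zt)),(sd,B(137,112),(-.055,-.012,zt)),
 (sc,A(378,148),(.035,-.012,zt)),(sc,A(575,118),(-.055,-.012,zt)),(sc,A(385,173),(.035,.012,zt)),(sc,A(580,148),(-.055,.012,zt))]
x,r=fit(tool,[g[0],g[1],yaw]); print('tool',x,np.degrees(x[2]));print(r.round(1).tolist())
def lid(Cs,Ds):
    # order: front +y, front -y, hinge -y, hinge +y
    L=[(0,.082,.084),(0,-.082,.084),(.162,-.082,.084),(.162,.082,.084)]
    o=[(sc,u,l) for u,l in zip(Cs,L)]+[(sd,u,l) for u,l in zip(Ds,L)]
    return fit(o,[.6,0,0])
x,r=lid([C(503,92),C(65,73),C(88,428),C(595,452)],[D(38,100),D(213,179),D(373,90),D(200,25)])
print('lid',x,np.degrees(x[2]));print(r.round(1).tolist())
o=[(sc,A(707,220),(-.13,.07,.004)),(sc,A(558,70),(-.13,-.07,.004)),(sc,A(55,277),(.13,-.07,.004)),(sc,A(180,460),(.13,.07,.004)),
 (sd,B(48,65),(-.13,.07,.004)),(sd,B(53,328),(-.13,-.07,.004)),(sd,B(763,337),(.13,-.07,.004)),(sd,B(660,70),(.13,.07,.004))]
x,r=fit(o,[g[0],g[1],yaw]); print('mat',x,np.degrees(x[2]));print(r.round(1).tolist())
x,r=fit([(sc,(330,225),(0,0,.03)),(sc,(352,172),(0,0,.03))],[.4,-.1,0])
print([onz(sc,u,v,.03).round(3) for u,v in[(328,224),(355,172),(347,228)]])
print('green',onz(sd,*D(383,232),.084),onz(sd,*D(600,352),.084),onz(sd,*D(772,243),.084))
E
python3 fit.py
```

```text
[ 0.42846577 -0.32534053  0.038     ] [ 0.47759593 -0.42875939  0.0115    ] -1.1272989994532907
tool [ 0.42546344 -0.31676916 -1.15939343] -66.42835046407296
[[-0.3, -0.0], [-0.7, -1.2], [-0.5, 0.0], [-0.9, -1.2], [-1.7, -2.3], [0.4, -1.6], [0.4, 3.9], [-1.0, -1.1], [-1.3, -0.8], [-1.1, -0.8], [-1.9, 0.6], [-0.8, -0.4]]
lid [0.54456744 0.14210546 0.10577781] 6.0606220732533975
[[-0.3, 0.4], [-1.2, 0.2], [-1.1, -0.4], [-0.1, 0.2], [-1.8, -1.5], [-0.3, -1.9], [-0.0, -1.8], [-1.2, -1.8]]
mat [ 0.45616257 -0.34441185 -0.77480403] -44.39300107722187
[[-0.0, -1.1], [-0.3, -1.4], [-1.5, -0.9], [-1.8, -0.3], [-1.5, -1.1], [-1.0, -0.3], [0.7, -0.8], [0.2, -1.0]]
[array([ 0.51 , -0.076,  0.03 ]), array([ 0.287, -0.034,  0.03 ]), array([ 0.516, -0.028,  0.03 ])]
green [ 0.5774415  -0.06252212  0.084     ] [ 0.5718083  -0.22503315  0.084     ] [ 0.73142371 -0.22605122  0.084     ]
```

```bash
sed -i 's#A=lambda.*#A=lambda u,v:(169.58+u/6,164.58+v/6); B=lambda u,v:(324.6+u/4.8,254.6+v/4.8)#;s#^C=.*#C=lambda u,v:(374.58+u/6,214.58+v/6); D=lambda u,v:(244.62+u/4,119.62+v/4)#' fit.py; sed -i 's/(sd,B(360,155),(.035,-.012,zt)),//' fit.py; python3 fit.py | grep -E "^(tool|lid|mat)"
```

```text
tool [ 0.42444307 -0.31728722 -1.15320814] -66.07395928127923
lid [0.54337337 0.14162611 0.10546978] 6.0429734738559855
mat [ 0.45604874 -0.3441126  -0.77408041] -44.35154062912697
```

Call:
jog_arm --motion "8.5 5 -6 0 -10;8.5 6 -12 0 -20;8.5 8 -18 0 -30;8.5 10 -24 0 -40;8.5 12 -30 0 -46.8;8.5 14 -36 0 -46.8;8.5 15 -42 0 -46.8;8.5 16.5 -48 0 -46.8;8.5 18 -54 0 -46.8;8.5 19.5 -60 0 -46.8;8.5 21 -66 -1 -46.8;8.5 22 -72 -2 -46.8;8.5 23 -78 -4 -46.8;8.5 24 -82 -5 -46.8;8.5 24.1 -83.4 -6 -46.8;8.5 24.1 -83.4 -6 -46.8;8.5 24.1 -83.4 -6 -46.8;8.5 24.1 -83.4 -6 -46.8" --newtons 80

```text
time_s: 2.4
tcp_pos: [0.4257, -0.3149, 0.1723]
eef_rot: [0.837, -0.547, 0.001, -0.0]
contact_force: [0.5, 0.5, 0.7]
finger_gap: 0.0848
```

Run:
```python
from h import *
snap('wrist','w1.png');snap('side','s1.png');o=bot.observe();print(o['tcp_pos'],o['joint_positions'].round(3))
```

```text
[ 0.42567725 -0.31510246  0.17209911] [-0.341  0.24  -0.064 -0.    -1.266  0.755]
```

View pics/w1.png

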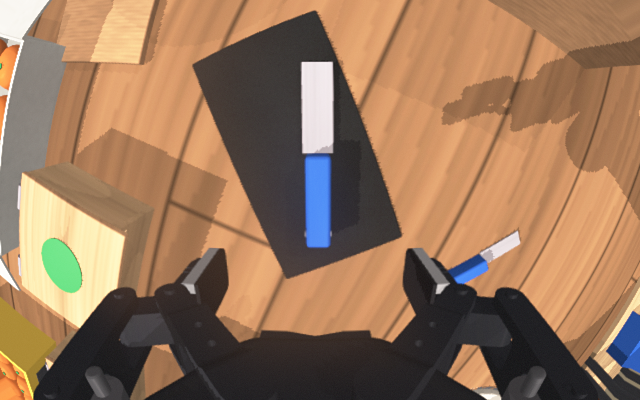

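View pics/s1.png

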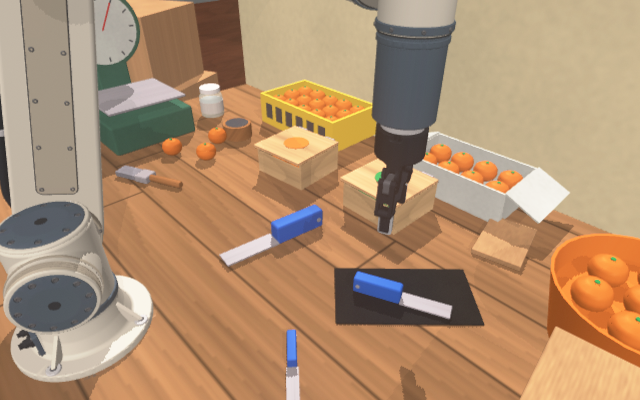

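The wrist view shows the mid-sized tool upright in the picture: tip at (317,62), handle from (317,155) to (317,247), lined up with the jaws. The small blade is off the mat at (490,255). I'll measure it in this view as a check.

Run:
```python
from h import *
s=np.load('pics/w1.png.npz')
R=s['R'];t=s['t'];c=-R.T@t
K=np.array([[s['fx'],0,s['cx']],[0,s['fy'],s['cy']],[0,0,1.]])
def w(u,v,z):
    p=cv2.fisheye.undistortPoints(np.array([[[u,v]]],float),K,np.zeros(4))[0,0]
    d=R.T@np.array([p[0],p[1],1]); return c+d*(z-c[2])/d[2]
P={k:w(*k) for k in [(302,62,.0115),(333,62,.0115),(305,156,.038),(330,156,.038),(306,247,.038),(330,247,.038)]}
for k in P: print(k,P[k].round(4))
P=list(P.values())
tip=(P[0]+P[1])/2; f=(P[2]+P[3])/2; r=(P[4]+P[5])/2
d=(tip-r)[:2]; print(np.degrees(np.arctan2(d[1],d[0])),np.linalg.norm(d),np.linalg.norm((f-r)[:2]))
u=d/np.linalg.norm(d); print('grip',tip[:2]-.125*u, f[:2]-.035*u, r[:2]+.055*u)
```

```text
(302, 62, 0.0115) [ 0.4869 -0.4235  0.0115]
(333, 62, 0.0115) [ 0.4596 -0.4355  0.0115]
(305, 156, 0.038) [ 0.4474 -0.3426  0.038 ]
(330, 156, 0.038) [ 0.4269 -0.3516  0.038 ]
(306, 247, 0.038) [ 0.4118 -0.2621  0.038 ]
(330, 247, 0.038) [ 0.3905 -0.2714  0.038 ]
-66.1104388988577 0.1779922332252151 0.08801890332040768
grip [ 0.42261576 -0.31520949] [ 0.42299358 -0.31507032] [ 0.42342885 -0.31704525]
```

Call:
jog_arm --motion "8.5 -0.2 -0.1 -5 0.2;8.5 -0.2 -0.1 -10 0.2;8.5 -0.2 -0.1 -13 0.2;8.5 -0.2 -0.1 -15 0.2;8.5 -0.2 -0.1 -16 0.2;8.5 -0.2 -0.1 -16.3 0.2;8.5 -0.2 -0.1 -16.3 0.2;8.5 -0.2 -0.1 -16.3 0.2" --newtons 80

```text
time_s: 3.5
tcp_pos: [0.4239, -0.3171, 0.0092]
eef_rot: [0.838, -0.546, 0.001, -0.0]
contact_force: [0.8, -0.5, 0.3]
finger_gap: 0.0852
```

Call:
jog_arm --motion "4 0 0 0 0;2 0 0 0 0;1.5 0 0 0 0;1.5 0 0 0 0;1.5 0 0 0 0;1.5 0 0 0 0;1.5 0 0 0 0;1.5 0 0 0 0" --newtons 80

```text
time_s: 4.5
tcp_pos: [0.4236, -0.317, 0.0086]
eef_rot: [0.838, -0.546, 0.0, 0.0]
contact_force: [-0.7, 1.8, 5.2]
finger_gap: 0.0232
```

Call:
jog_arm --motion "0 0 0 0 0;0 0 0 2 0;0 0 0 5 0;0 0 0 10 0;0 0 0 15 0;0 0 0 15 0;0 0 0 15 0" --newtons 90

```text
time_s: 5.38
tcp_pos: [0.4226, -0.3161, 0.1569]
eef_rot: [0.838, -0.546, -0.001, -0.0]
contact_force: [-0.7, 0.1, -2.5]
finger_gap: 0.0229
```

Run:
```python
from h import *
snap('wrist','w2.png');o=bot.observe();print(o['tcp_pos'],o['contact_force'],o['joint_positions'].round(3))
```

```text
[ 0.42226986 -0.31608165  0.15636174] [ 0.37429224  0.11902752 -2.56764967] [-3.460e-01  2.490e-01 -9.300e-02 -1.000e-03 -1.233e+00  7.620e-01]
```

View pics/w2.png

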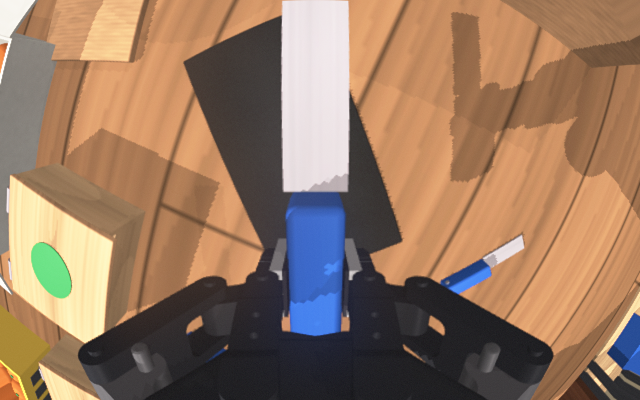

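The tool is held straight: blade at (315,95), handle between the pads. Next I carry it to in front of the orange lid, still high.

Call:
jog_arm --motion "0 -0.5 4 0 8;0 -1 8 0 16;0 -1.5 12 0 24;0 -2 16 0 32;0 -2.5 20 0 40;0 -3 24 0 48;0 -3.5 28 0 56;0 -4 32 0 63;0 -4.3 36 0 68;0 -4.6 40 0 71;0 -4.8 43 0 72.1;0 -4.8 44 0 72.1;0 -4.8 44 0 72.1;0 -4.8 44 0 72.1"

```text
time_s: 7.18
tcp_pos: [0.3751, 0.1223, 0.1578]
eef_rot: [0.999, 0.051, -0.0, 0.0]
contact_force: [0.0, -0.4, -1.8]
finger_gap: 0.023
```

Call:
jog_arm --motion "0 0 0 -4 0;0 0 0 -7 0;0 0 0 -8.5 0;0 0 0 -9 0;0 0 0 -9 0;0 0 0 -9 0"

```text
time_s: 7.92
tcp_pos: [0.3759, 0.1234, 0.0691]
eef_rot: [0.999, 0.052, 0.001, -0.0]
contact_force: [-0.0, 0.2, -1.9]
finger_gap: 0.0222
```

Run:
```python
from h import *
for n in ['wrist','side','scene']: snap(n,n+'3.png')
o=bot.observe();print(o['time_s'],o['tcp_pos'],o['eef_rot'].round(4),o['contact_force'])
a=cv2.imread('pics/scene3.png');cv2.imwrite('pics/c5.png',cv2.resize(a[130:260,360:490],None,fx=4.5,fy=4.5,interpolation=cv2.INTER_CUBIC))
a=cv2.imread('pics/side3.png');cv2.imwrite('pics/c6.png',cv2.resize(a[80:220,150:350],None,fx=4,fy=4,interpolation=cv2.INTER_CUBIC))
```

```text
8.075 [0.3756653  0.12342505 0.06881139] [ 9.987e-01  5.160e-02  5.000e-04 -4.000e-04] [-0.04763585  0.78152465 -1.76849156]
```

View pics/c5.png

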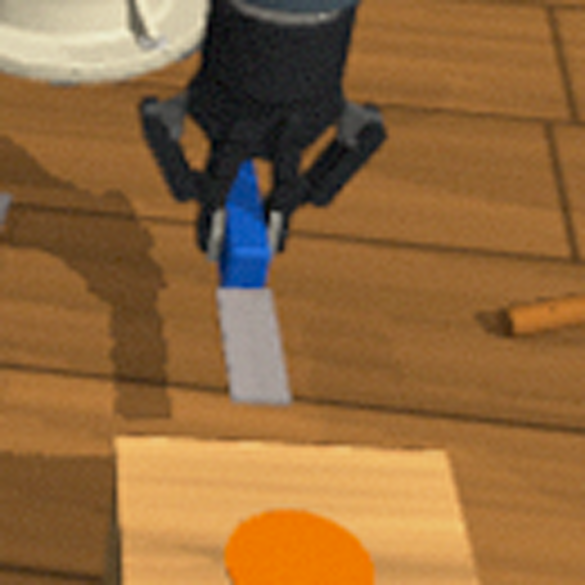

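View pics/c6.png

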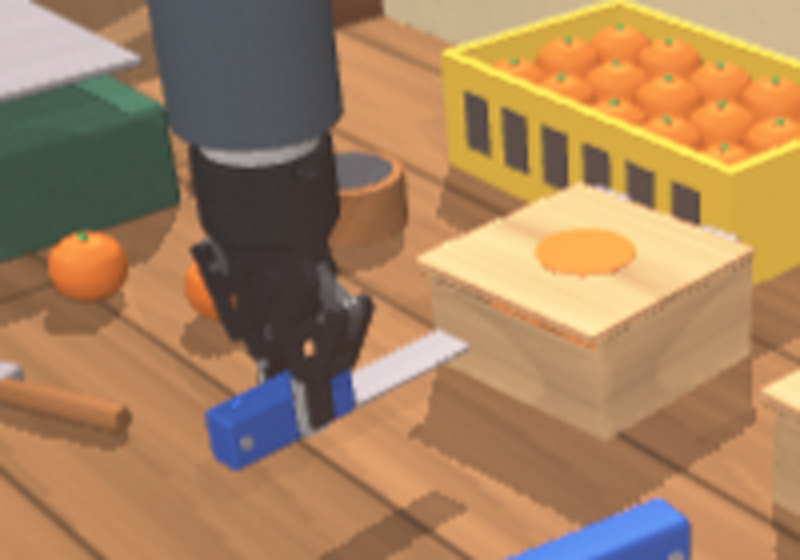

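View pics/wrist3.png

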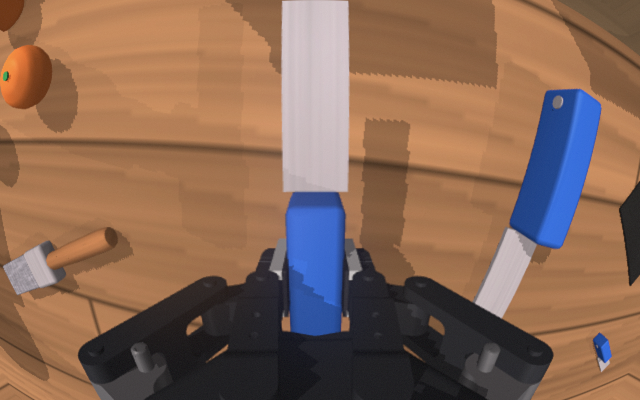

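Run:
```python
from h import *
a=np.load('pics/scene3.png.npz');b=np.load('pics/side3.png.npz')
P=[np.array(s['R']) for s in(a,b)]
M=lambda s:np.array([[s['fx'],0,s['cx']],[0,s['fy'],s['cy']],[0,0,1]])@np.c_[s['R'],s['t']]
A=lambda u,v:(359.6+u/4.5,129.6+v/4.5);B=lambda u,v:(149.6+u/4,79.6+v/4)
for p,q in[(A(232,404),B(468,347)),(A(291,402),B(440,331)),
           # lid front corners top (65,73)/6.. 
           (A(117,437),B(597,342)),(A(444,450),B(418,261))]:
    X=cv2.triangulatePoints(M(a),M(b),np.array(p).reshape(2,1),np.array(q).reshape(2,1));X=(X[:3]/X[3]).ravel();print(X.round(4),(proj(a,X)-p).round(2),(proj(b,X)-q).round(2))
```

```text
[0.5014 0.121  0.0696] [-0.06  0.05] [-0.05 -0.04]
[0.4993 0.1494 0.0717] [-0.76  0.65] [-0.66 -0.5 ]
[0.5514 0.0598 0.0809] [-1.46  1.03] [-1.23 -0.79]
[0.5355 0.2208 0.0833] [-1.14  1.07] [-0.9  -0.75]
```

The tip is about 43 mm ahead of the lid edge and slightly high. I'll lower it 2.5 mm and insert about 40 mm.

Call:
jog_arm --motion "0 0 0 -0.25 0;0 1 0.11 -0.25 0;0 2 0.21 -0.25 0;0 3 0.32 -0.25 0;0 4 0.42 -0.25 0;0 4.7 0.5 -0.25 0;0 5.2 0.55 -0.25 0;0 5.6 0.6 -0.25 0;0 5.6 0.6 -0.25 0;0 5.6 0.6 -0.25 0"

```text
time_s: 9.32
tcp_pos: [0.4311, 0.1292, 0.0658]
eef_rot: [0.999, 0.052, -0.0, -0.0]
contact_force: [0.8, -0.2, -1.4]
finger_gap: 0.0226
```

Run:
```python
from h import *
snap('side','side4.png')
o=bot.observe();print(o['time_s'],o['tcp_pos'],o['contact_force'])
a=cv2.imread('pics/side4.png');cv2.imwrite('pics/c7.png',cv2.resize(a[80:220,180:350],None,fx=4,fy=4,interpolation=cv2.INTER_CUBIC))
```

```text
9.375 [0.43112295 0.12917619 0.06581335] [-0.12459459  1.04183554 -2.23612284]
```

View pics/c7.png

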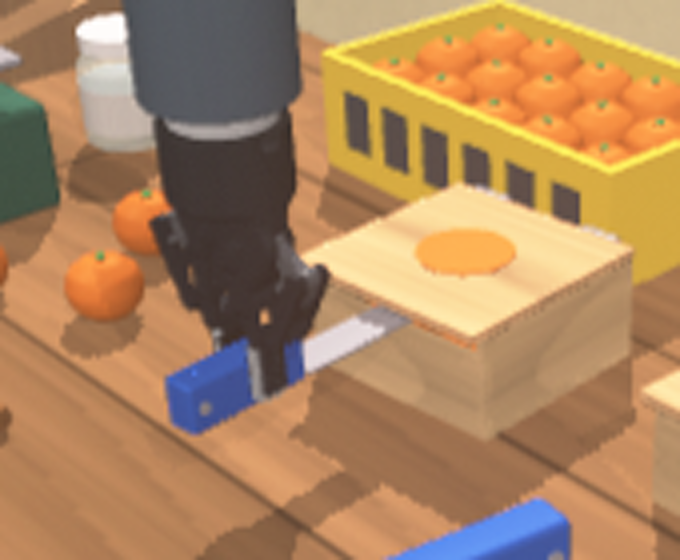

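The tip has gone under the lid edge near (400,317) in the crop, with no force. I'll push it in another 28 mm.

Call:
jog_arm --motion "0 0.7 0.07 0 0;0 1.4 0.15 0 0;0 2.1 0.22 0 0;0 2.8 0.3 0 0;0 2.8 0.3 0 0;0 2.8 0.3 0 0"

```text
time_s: 10.12
tcp_pos: [0.4591, 0.1321, 0.0656]
eef_rot: [0.999, 0.052, -0.0, 0.0]
contact_force: [-0.9, 1.5, -1.1]
finger_gap: 0.0225
```

Call:
jog_arm --motion "0 0 0 0.4 0;0 0 0 0.8 0;0 0 0 1.3 0;0 0.1 0 1.8 0;0 0.15 0.02 2.4 0;0 0.2 0.02 2.9 0;0 0.35 0.04 3.5 0;0 0.5 0.05 4.2 0;0 0.75 0.08 4.9 0;0 1 0.1 5.5 0;0 1.3 0.14 6.2 0;0 1.6 0.17 6.85 0;0 1.6 0.17 6.85 0;0 1.6 0.17 6.85 0"

```text
time_s: 11.88
tcp_pos: [0.4761, 0.1342, 0.1348]
eef_rot: [0.999, 0.052, 0.001, -0.0]
contact_force: [0.5, 0.3, -2.4]
finger_gap: 0.0228
```

Run:
```python
from h import *
snap('side','side5.png')
o=bot.observe();print(o['time_s'],o['tcp_pos'],o['eef_rot'].round(4),o['contact_force'],o['ft_torque'])
```

```text
11.925 [0.47592506 0.1341589  0.13469376] [ 9.987e-01  5.170e-02  8.000e-04 -3.000e-04] [-0.0775384  -0.50646211 -1.28951132] [ 0.06334892 -0.01663949 -0.0240818 ]
```

View pics/side5.png

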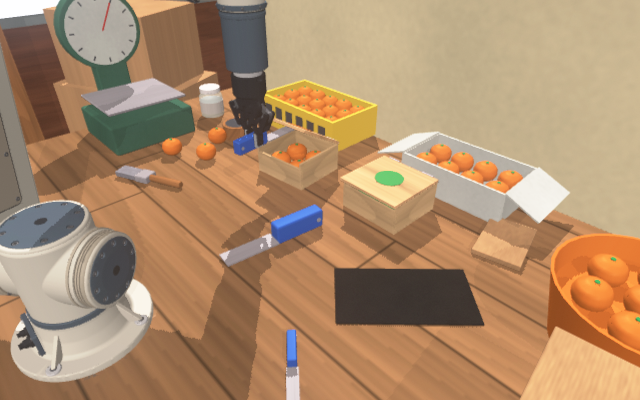

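Run:
```python
from h import *
snap('scene','scene5.png')
a=cv2.imread('pics/side5.png');b=cv2.imread('pics/scene5.png')
cv2.imwrite('pics/c8.png',np.hstack([cv2.resize(a[80:220,210:350],(400,400),interpolation=cv2.INTER_CUBIC),cv2.resize(b[150:310,350:510],(400,400),interpolation=cv2.INTER_CUBIC)]))
```

```text
(no output)
```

View pics/c8.png

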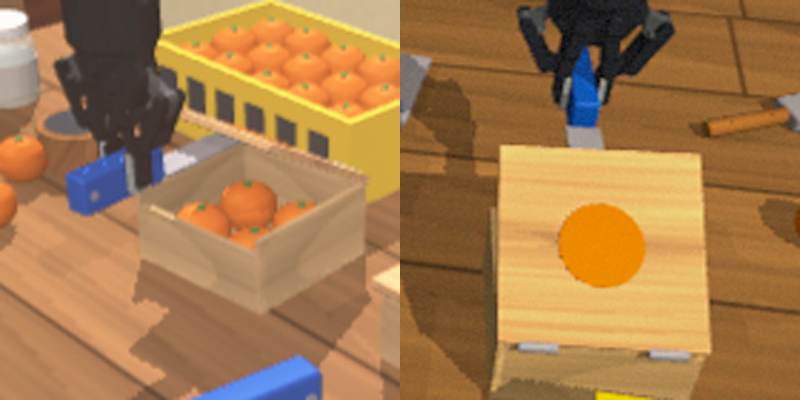

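The side view shows the lid edge-on at about 30°, with the blade under it at (215,150) in the crop and low force. I'll carry on along the arc to about 68°.

Call:
jog_arm --motion "0 0.4 0.04 0.6 0;0 0.8 0.08 1.2 0;0 1.25 0.13 1.75 0;0 1.7 0.18 2.3 0;0 2.2 0.23 2.8 0;0 2.75 0.29 3.25 0;0 3.3 0.35 3.7 0;0 3.9 0.41 4.1 0;0 4.5 0.47 4.45 0;0 5.1 0.54 4.8 0;0 5.5 0.58 5 0;0 6 0.63 5.2 0;0 6 0.63 5.2 0;0 6 0.63 5.2 0"

```text
time_s: 13.72
tcp_pos: [0.5359, 0.1405, 0.1866]
eef_rot: [0.999, 0.052, 0.001, -0.0]
contact_force: [0.4, -0.2, -0.7]
finger_gap: 0.023
```

Run:
```python
from h import *
snap('scene','scene6.png');snap('side','side6.png')
o=bot.observe();print(o['time_s'],o['tcp_pos'],o['eef_rot'].round(4),o['contact_force'],o['ft_torque'])
a=cv2.imread('pics/side6.png');b=cv2.imread('pics/scene6.png')
cv2.imwrite('pics/c9.png',np.hstack([cv2.resize(a[60:220,210:370],(400,400),interpolation=cv2.INTER_CUBIC),cv2.resize(b[150:310,350:510],(400,400),interpolation=cv2.INTER_CUBIC)]))
```

```text
13.825 [0.53568591 0.14049043 0.18663073] [ 9.987e-01  5.180e-02  6.000e-04 -3.000e-04] [-1.00869127 -1.35977826 -1.99410136] [-0.00893129  0.03568369  0.04202869]
```

View pics/c9.png

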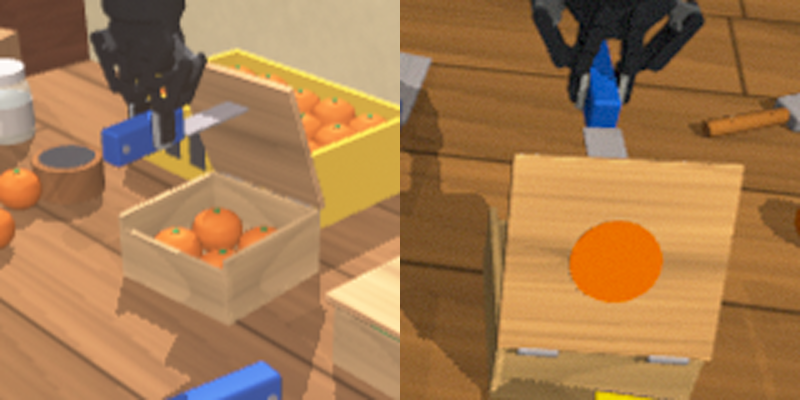

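The lid stands steeply open. Now I pull the blade straight back.

Call:
jog_arm --motion "0 -0.4 -0.04 -0.1 0;0 -1 -0.1 -0.2 0;0 -2 -0.21 -0.2 0;0 -4 -0.42 -0.2 0;0 -7 -0.74 -0.2 0;0 -11 -1.16 -0.2 0;0 -15 -1.58 -0.2 0;0 -15 -1.58 -0.2 0;0 -15 -1.58 -0.2 0"

```text
time_s: 14.95
tcp_pos: [0.3854, 0.1245, 0.1848]
eef_rot: [0.999, 0.052, 0.001, -0.0]
contact_force: [0.5, 0.4, -0.7]
finger_gap: 0.0228
```

Run:
```python
from h import *
snap('scene','scene7.png');snap('side','side7.png')
o=bot.observe();print(o['time_s'],o['tcp_pos'],o['eef_rot'].round(4),o['contact_force'],o['ft_torque'])
a=cv2.imread('pics/side7.png');b=cv2.imread('pics/scene7.png')
cv2.imwrite('pics/c10.png',np.hstack([cv2.resize(a[60:220,210:370],(400,400),interpolation=cv2.INTER_CUBIC),cv2.resize(b[150:310,350:510],(400,400),interpolation=cv2.INTER_CUBIC)]))
```

```text
15.05 [0.38580663 0.12452445 0.18435059] [ 9.987e-01  5.150e-02  2.000e-04 -0.000e+00] [ 0.52543276 -0.23506502 -1.9521382 ] [-0.00091088 -0.0002832  -0.00439371]
```

View pics/c10.png

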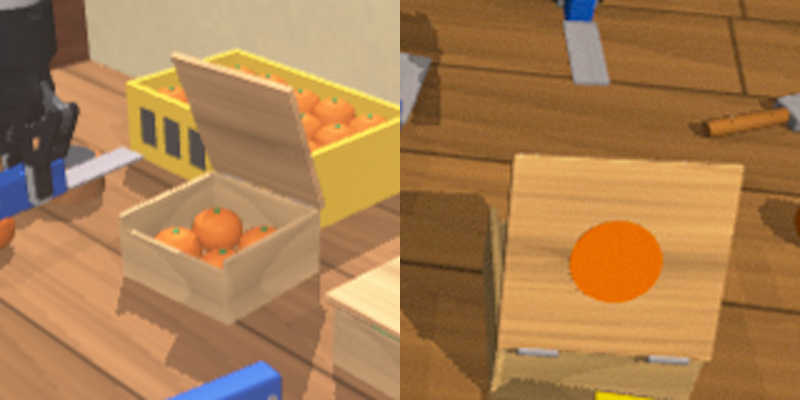

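The lid stays open by itself (edge at (185,58) in the left crop) with the tool clear. Now back to the mat.

Call:
jog_arm --motion "0 0 -2 0 -4;0 0.5 -5 0 -10;0 1 -9 0 -16;0 1.5 -13 0 -22;0 2 -17 0 -28;0 2.5 -21 0 -34;0 3 -25 0 -40;0 3.5 -29 0 -46;0 4 -33 0 -50.4;0 4.3 -37 0 -50.4;0 4.5 -41 0 -50.4;0 4.5 -43.5 -2 -50.4;0 4.5 -44.4 -4 -50.4;0 4.5 -44.4 -8 -50.4;0 4.5 -44.4 -12 -50.4;0 4.5 -44.4 -14 -50.4;0 4.5 -44.4 -15 -50.4;0 4.5 -44.4 -15 -50.4;0 4.5 -44.4 -15 -50.4"

```text
time_s: 17.42
tcp_pos: [0.4312, -0.3201, 0.0352]
eef_rot: [0.926, -0.378, 0.001, 0.0]
contact_force: [0.5, 0.4, -1.9]
finger_gap: 0.0226
```

Run:
```python
from h import *
snap('wrist','wrist8.png');snap('side','side8.png')
o=bot.observe();print(o['time_s'],o['tcp_pos'],o['eef_rot'].round(4),o['contact_force'])
```

```text
17.525 [ 0.43107956 -0.3199722   0.03530846] [ 9.256e-01 -3.784e-01  1.000e-03  1.000e-04] [ 0.17823277  0.49449624 -0.87159529]
```

View pics/side8.png

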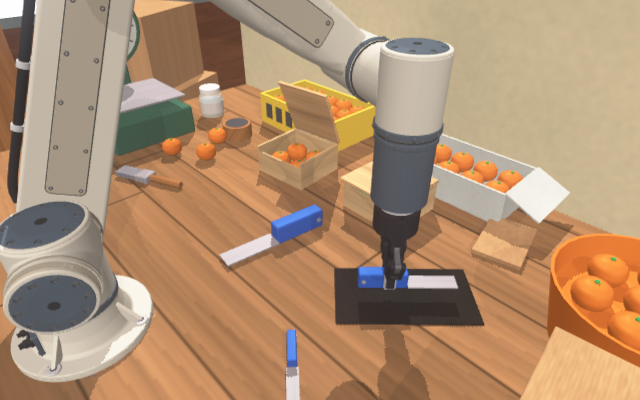

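The tool hangs over the mat at (405,280), parallel to its edge. Lowering it now.

Call:
jog_arm --motion "0 0 0 -1 0;0 0 0 -1.8 0;0 0 0 -2.3 0;0 0 0 -2.5 0;0 0 0 -2.6 0;0 0 0 -2.65 0;0 0 0 -2.65 0;0 0 0 -2.65 0"

```text
time_s: 18.52
tcp_pos: [0.4302, -0.3196, 0.0086]
eef_rot: [0.926, -0.378, 0.0, 0.0]
contact_force: [-3.4, 2.1, 4.6]
finger_gap: 0.0225
```

Contact felt: the handle is on the mat. Release, wait, then rise straight up.

Call:
jog_arm --motion "3 0 0 0 0;4 0 0 0 0;6 0 0 0 0;8 0 0 0 0;8 0 0 0 0;8 0 0 0 0;8 0 0 0 0;8 0 0 2 0;8 0 0 5 0;8 0 0 10 0;8 0 0 15 0;8 0 0 20 0;8 0 0 20 0;8 0 0 20 0"

```text
time_s: 20.27
tcp_pos: [0.4301, -0.3193, 0.2073]
eef_rot: [0.926, -0.379, -0.0, -0.0]
contact_force: [0.1, 0.3, 0.2]
finger_gap: 0.0803
```

Run:
```python
from h import *
b=snap('scene','scene9.png');snap('side','side9.png')
o=bot.observe();print(o['time_s'],o['tcp_pos'],o['contact_force'],o['finger_gap'])
```

```text
20.375 [ 0.42970269 -0.31923733  0.20641117] [-0.79213866  0.80453197 -0.18299217] 0.08001438413365458
```

View pics/scene9.png

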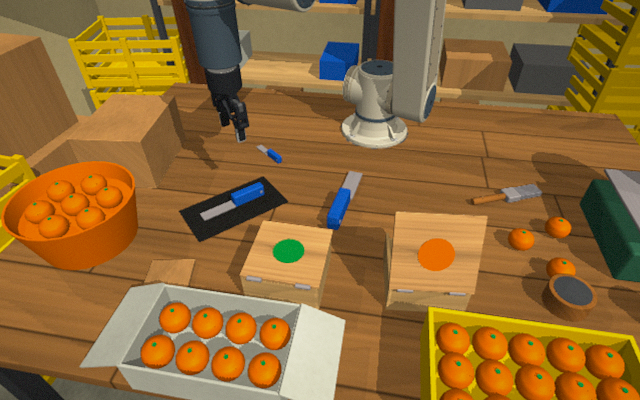

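View pics/side9.png

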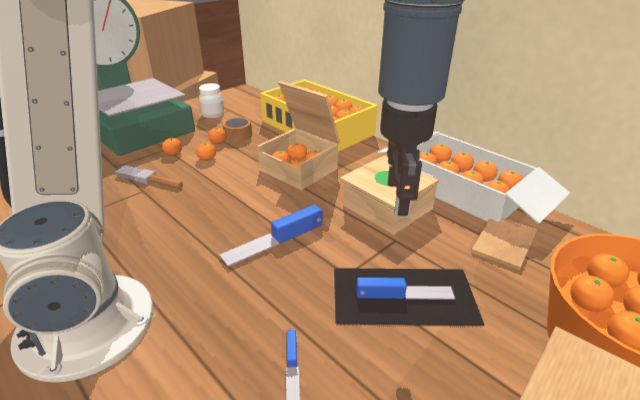

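Both views show the tool lying on the mat (scene (232,200), side (405,290)), the orange lid open and the green lid shut. A quick check of the lid angle, then I hand in.

Run:
```python
from h import *
from scipy.optimize import minimize_scalar
sc=np.load('pics/scene9.png.npz');sd=np.load('pics/side9.png.npz')
c,s=np.cos(.1055),np.sin(.1055)
def P(th,y):
    f=.162-.162*np.cos(th)-.008*np.sin(th)*-1; z=.076+.162*np.sin(th)+.008*np.cos(th)
    return [.5434+c*f-s*y,.1416+s*f+c*y,z]
obs=[(sc,(395,212),-.082),(sc,(487,216),.082),(sd,(279,82),.082),(sd,(327,97),-.082)]
f=lambda th:sum(np.sum((proj(a,P(th,y))-uv)**2) for a,uv,y in obs)
r=minimize_scalar(f,bounds=(0,1.7),method='bounded');print(np.degrees(r.x),r.fun,[(proj(a,P(r.x,y))-uv).round(1) for a,uv,y in obs])
bot.sign_off()
```

```text
67.02991847322221 9.061773854867234 [array([-0.2,  0.1]), array([-0.6,  0.1]), array([-1.3, -1.2]), array([-1.4, -1.9])]
the job is handed in; nothing more can be done
```

The orange-disc lid now stands open by itself at about 67°, and the tool is back flat on the black mat. I handed the job in at about 20 s; it reports no verdict.

I took the middle-sized blue-handled blade from the mat and slid it about 40 mm under the orange lid's front edge. I then raised the lid along its arc with the blade only, pulled the blade out, laid the tool along the mat and let go.

- **Lid angle:** the 67° comes from fitting the lid's front corners in both fixed-camera images taken after release; the fit is within about 2 px. The lid did not move between withdrawing the blade and the last pictures.
- **Green lid and tool:** the last pictures show the green lid still shut and the tool's handle and blade on the mat. The gripper is clear, about 20 cm above.
- **Forces:** the highest I read at the end of any move was about 6 N; forces during a move were not logged.
- **Disagreements:** the two cameras disagreed by 2–3 mm on the lid's top height. I allowed for this by setting the blade height from the measured difference between lid and blade. No check failed.

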